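# Pin the swing arm of the cup sealer

### The arm

A 6-joint arm with a two-finger parallel gripper is mounted at the origin on the work surface. World frame = base frame: x ahead of the robot, y to its left, z up, the work surface at z = 0. Lengths are in m, angles in degrees, forces in N, time in s.
With the tool pointing down it reaches from about 0.4 to 0.825 m from the base axis. Payload 7 kg.
Tool frame: the origin (TCP) lies midway between the tips of the shut fingers; the grasp point (between the pads) lies 19 mm behind it; z points along the fingers, y is the direction in which the jaws open and shut (so a half turn about z gives the same grasp; the last joint's range is limited). The gripper opens to 88 mm and grips with 3 to 60 N. Pads are 19 mm wide; open, the fingers measure 130 mm over their backs; the gripper's body (78 mm by 193 mm) begins 47 mm behind the grasp point.
Start: joints at [83.428, 20.546, 0.682, 0, -70.136, -16.507], TCP at [0.265, 0.621, 0.227] pointing down, gripper open.
Joint ranges: [-176.03, 176.03], [-82.01, 121.73], [-58.28, 71.71], [-173.87, 95.51], [-174.79, -0.11], [-173.66, 173.66]. Speed limits (degrees/s): [136.94, 136.94, 172.46, 180, 180, 180].

### API

Orientations are given as [roll, pitch, yaw] about the fixed x, y, z axes, in that order (R = Rz(yaw) Ry(pitch) Rx(roll)).
In Python, from plant import get_state, capture, get_calibration, close_job, boxes_of, cut_out gives the robot as it stands.
- The arm moves only by the tool apply_moves, never from a script. Its argument "commands" is a list of rows, each an object with "grip": the closure, from 0 (fully open) to 1 (shut); "slide": the shift along the tool's x, y, z in m, a list of three; "roll": the turn about the tool's z in degrees. In form: [{"grip": grip, "slide": [x, y, z], "roll": roll}, ...]. A call has 1 to 5 rows; each row is the pose to reach, as a shift and turn from the pose commanded when the call began, along the tool's axes at that moment; what a row does not reach only later rows make up. A row lasts 1/8 s, in which the tool goes at most 62.5 mm and 10.7 degrees, less where a joint would pass 70% of its speed; a pose out of reach is approached as far as the arm can. A call with a gripper value outside its range is refused whole. The fingers move at their own pace and stop on an object; "grip_force" is the grip in N (left out, the last holds). Time passes only in rows, so rows that repeat a pose let the fingers close. It gives the time, the measured TCP pose, the force and the opening at its end, in the units of the state.
- get_state(): the state, without advancing time (a new reading comes with each control period).
- capture(name): name is "side" or "top"; returns (picture, depth): 400x640x3 uint8, red, green, blue; 400x640 float32, m along the optical axis (not along the pixel's ray), 0 where there is no reading.
- get_calibration(name): a dict with "mtx" (3x3 intrinsics, pixels), "R" (3x3) and "t" (3): a world point X has camera coordinates R X + t. Camera axes: x right, y down, z forward; pixel columns grow to the right and rows downward; lengths in m; the calibration is good to about 2 mm. A picture is of the moment at which its call begins. get_calibration takes no time and is no camera call.
- close_job(): hands the job in, once; it reports no verdict.
Trained networks look in the newest picture that a camera, given by its name, has taken for a name from the list of things; names that differ only in an ending like _2 or _b are one class to them, and where a whole thing is asked for, a point or a joint stands for the part that bears it (a point fixed in the world has none). Each returns a list of dicts, best first, with "score" (0 to 1); they miss things now and then, are a little off and sometimes report something else, mostly with a low value. They report only what shows in the picture. A call takes as long as a camera call. They do not tell look-alikes from the thing itself.
- boxes_of(name, camera): "position" ([x, y, z] in m, in the coordinates of the camera as it stood for that picture, good to about 4 mm: the middle of the surface that is visible of it).
- cut_out(name, camera): "mask" (400x640 bool, what is visible of it).
The state is a dict: "time_s": time; "joints": joint angles; "qd": joint speeds; "joint_torque": joint torques, N m; "tcp_pos": TCP position; "eef_rot": TCP orientation; "contact_force": force on the tool from outside, world axes, zero at the start; "moment": the same for the moment, N m; "gripper_width": finger opening in m.
Only numpy, scipy, OpenCV 4.12 (cv2) and the standard library are available. Lean on these libraries where they do the work, as an engineer would, in place of code of your own. Each camera call takes 0.05 s, during which the arm holds its last target.

### The job

Lock the cup sealer's swing arm on its pivot: take the steel lock pin from the counter, feel for the cross hole in the upright clevis pin and push the lock pin through it, from the side of the hole that faces the robot, until its head is fully home against the clevis pin, then swing its sprung wire loop over the top of the clevis pin so that it snaps shut around it. The clevis pin is loose and its hole stands out of line, so do not force it (never more than about 25 N on the lock pin), and leave the shaker, the syrup bottle and the spare cup ring where they stand.

Things in the scene. Friction and masses are not known exactly. Their poses are not given: they have to be found in the camera images.
- sealer: White cup sealing machine, its tower 140 to 400 mm to the right (-y) of the pivot. At its left front a swing arm hinges in a dark steel clevis bracket on an upright steel clevis pin. Origin: on the clevis pin's axis, at counter height; z up; x points away from the robot, roughly the way the lock pin goes in.
- cross (a point): Point on the clevis pin's axis at the height of its cross hole, 119 mm over the counter; axes as sealer. The hole is level, 9.6 mm wide and right through. The clevis pin is loose: its hole is left turned up to 0.8 rad either way off the x line, which no reading tells, so its mouth on the robot's side lies up to 9 mm left or right and must be felt for.
- lock_pin: Steel lock pin of about 100 g lying on the counter. Flat-sided head 30 mm long (x), 16 mm wide (y), 14 mm high (z), then a round shank, 8 mm thick and 37 mm long, along +x, with a blunt nose (edge barely broken) 52 mm from the origin. Origin: centre of the head's underside; the pin's axis is 7 mm above it. A wire loop is hinged to the tail of the head.
- pin_seat (a point): Point on the lock pin's axis, 28 mm ahead of the head's centre and 13 mm ahead of the head's front face: it coincides with cross when the head is fully home. Let go, the pin stays in the hole with some 0.1 rad of play, its head sagging a little.
- loop (a joint): Swing of the sprung wire loop (rad): 0 fully open, leaning back over the tail, as at the start; 0.83 upright; 2.4 fully shut, level with the shank and round its tip. Hinge: level, across the pin, 19 mm behind the head's centre, on the pin's axis. Over-centre spring: stays open by itself; pushed past 1.2 it snaps shut by itself; about 2 N at its end, moving with it along its arc, does it.
- loop_end (a point): Middle of the loop's far end, 75 mm from its hinge. The loop is of 4 mm wire, 44 mm wide outside and 36 mm inside, and passes over the clevis pin's top as it swings. With the pin home and the loop open this point is 102 mm behind (against the pin's x) and 51 mm above cross.
- shaker: Bystander: open steel shaker cup, 88 mm wide at the rim, 150 mm high, standing on the counter; origin at the centre of its underside.
- syrup: Bystander: amber syrup bottle, 72 mm wide, 210 mm high, standing on the counter; origin at the centre of its underside.
- spare_ring: Bystander: spare aluminium cup ring lying flat, 106 mm outside, 82 mm inside, 12 mm high; origin at the centre of its underside.
- clevis_top (a point): Top of the upright clevis pin (26 mm thick), on its axis, 14 mm above cross. Washer (32 mm wide) 9 mm below cross, bracket 13 mm below it. The clevis pin turns on its upright axis with a drag of 0.06 N m, so the lock pin's nose, some 5 mm deep in the hole's mouth, can turn it when moved sideways; pin and hole are greased and slide easily.
Mind the look-alikes: they are no part of the job. Leave any blue or orange look-alike of the lock_pin alone.

How it is judged (in metres and radians):
On the way:
1. the lock pin is pushed home through the cross hole, its loop still open (distance between pin_seat and cross below 0.004 m and angle between the x axis of lock_pin and the x axis of sealer, either way round below 1.1 rad and value of joint loop below 0.8 rad), for 0.2 s.
At the end, for the whole second after the job is handed in: The lock pin's seat point is within 4 mm of the clevis pin's axis at the height of the cross hole (pin through, head home), its loop is shut (joint over 2.25 rad of 2.4) with its end beyond the clevis pin, on the side away from the robot, and the pin is at rest (distance between pin_seat and cross below 0.004 m and value of joint loop above 2.25 rad and x of loop_end in the frame of cross above 0.01 m and linear speed of lock_pin below 0.02 m/s); the robot touches nothing.
It fails at once if the lock pin is pressed against the machine with more than 25 N (contact force between lock_pin and sealer above 25 N).
It fails at once if the shaker is moved by more than 20 mm (distance of shaker from where it was at the start of the episode above 0.02 m).
It fails at once if the syrup bottle is moved by more than 20 mm (distance of syrup from where it was at the start of the episode above 0.02 m).
It fails at once if the spare ring is moved by more than 20 mm (distance of spare_ring from where it was at the start of the episode above 0.02 m).
It also fails if it takes over 72 s, if anything falls off the work surface, if the arm or the gripper's body presses on something with over 40 N, if the wrist force passes 120 N, or if a joint passes its speed limit or range.

## Working session

There is one attempt and no reset: what is moved stays moved. The work goes in short steps, Python scripts to look and compute and a tool call to move; the robot and the scene stay as the last step left them, time stands still between calls to the robot, and variables do not carry over. Pictures are saved under pics/ and viewed, and the job is handed in when it is done.

Besides the shell and the picture viewer there is one more tool, called after "Request:" as name(argument=value, ...) on one line, values as JSON. apply_moves: Moves the arm, as the interface text tells. Its arguments: {"type":"object","properties":{"commands":{"type":"array"},"grip_force":{"type":"number"}},"required":["commands"]}

```bash
ls; mkdir -p pics; cat > h.py <<'E'
import numpy as np, cv2
from plant import *
def cap(n,f=None):
    p,d=capture(n)
    if f: cv2.imwrite('pics/'+f,cv2.cvtColor(p,cv2.COLOR_RGB2BGR))
    return p,d
def w(n,pc):
    c=get_calibration(n); return np.array(c['R']).T@(np.array(pc)-np.array(c['t']))
def proj(n,X):
    c=get_calibration(n); x=np.array(c['R'])@np.array(X)+np.array(c['t']); q=np.array(c['mtx'])@x; return q[:2]/q[2]
def px(n,u,v,d):
    c=get_calibration(n); K=np.array(c['mtx']); return w(n,np.linalg.inv(K)@np.array([u,v,1])*d)
E
python3 - <<'E'
from h import *
for n in ['side','top']:
    p,d=cap(n,n+'0.png')
    c=get_calibration(n); print(n,c)
    for k in ['lock_pin','sealer','shaker','syrup','spare_ring','clevis_top','loop']:
        print(k,[(round(b['score'],2),w(n,b['position']).round(3).tolist(),proj(n,w(n,b['position'])).round().tolist()) for b in boxes_of(k,n)])
print(get_state())
E
```

```text
pics
side {'mtx': array([[392.64872576,   0.        , 320.112243  ],
       [  0.        , 392.64872576, 203.24028475],
       [  0.        ,   0.        ,   1.        ]]), 'R': array([[ 0.91104297, -0.41225072,  0.0070747 ],
       [-0.204518  , -0.46673524, -0.86042467],
       [ 0.3580127 ,  0.78243694, -0.50952855]]), 't': array([-0.47764262,  0.23321344,  0.87277979])}
lock_pin [(0.72, [0.43, 0.257, 0.011], [258.0, 208.0]), (0.72, [0.362, 0.142, 0.015], [247.0, 232.0]), (0.57, [0.535, 0.169, 0.013], [301.0, 214.0])]
sealer [(0.89, [0.656, -0.333, 0.312], [468.0, 195.0])]
shaker [(0.77, [0.386, -0.263, 0.107], [311.0, 300.0])]
syrup [(0.57, [0.573, 0.346, 0.097], [291.0, 164.0])]
spare_ring [(0.58, [0.711, 0.275, 0.009], [337.0, 189.0]), (0.17, [0.574, 0.345, 0.097], [291.0, 164.0])]
clevis_top [(0.82, [0.658, -0.33, 0.307], [467.0, 197.0])]
loop [(0.67, [0.657, -0.334, 0.311], [469.0, 196.0]), (0.61, [0.392, 0.253, 0.033], [246.0, 205.0]), (0.47, [0.504, 0.164, 0.037], [291.0, 211.0])]
top {'mtx': array([[459.52908149,   0.        , 318.22705975],
       [  0.        , 459.52908
[... 863 characters left out ...]
01, 0.17, 0.038], [282.0, 229.0])]
{'time_s': 0.8, 'joints': array([ 8.34286660e+01,  2.05466901e+01,  6.81603114e-01,  9.46716480e-05,
       -7.01360060e+01, -1.65066851e+01]), 'qd': array([ 0.02264109,  0.06971314, -0.07156945,  0.05713083, -0.05924144,
        0.02906908]), 'joint_torque': array([ 1.27916533e-04, -5.82288229e+01,  2.93288004e+01,  7.00183913e+00,
        1.27145072e-02, -1.69625935e-05]), 'tcp_pos': array([0.26460047, 0.62094906, 0.22655511]), 'eef_rot': array([ 1.79998977e+02, -3.95922338e-04, -2.30779869e+01]), 'contact_force': array([-0.83278373, -0.24581577,  0.92259399]), 'moment': array([-0.03875906, -0.00260446,  0.01178722]), 'gripper_width': 0.08822056557015018}
```

View pics/side0.png

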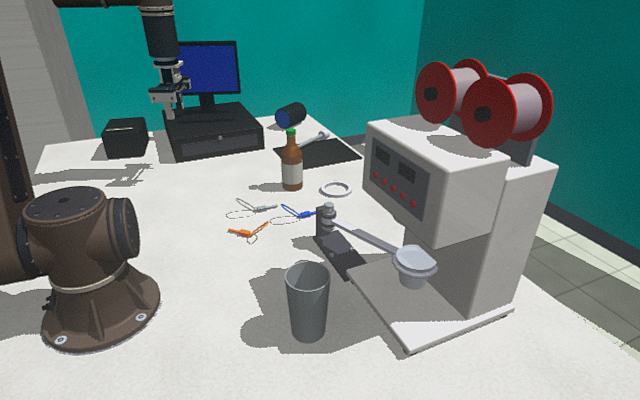

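View pics/top0.png

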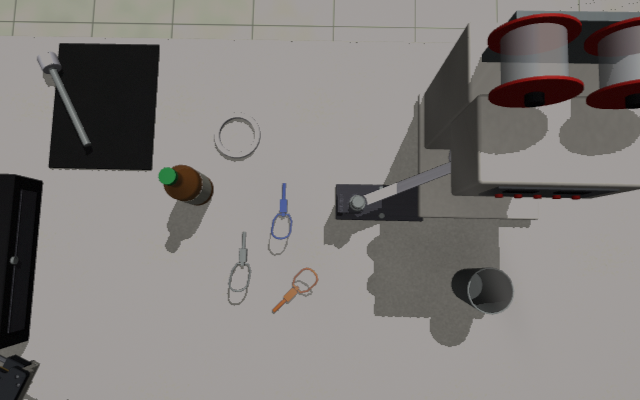

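```bash
python3 - <<'E'
from h import *
import cv2
s=cv2.imread('pics/side0.png');t=cv2.imread('pics/top0.png')
a=cv2.resize(t[215:315,200:300],None,fx=5,fy=5,interpolation=cv2.INTER_CUBIC)
b=cv2.resize(t[170:235,320:400],None,fx=5,fy=5,interpolation=cv2.INTER_CUBIC)
cv2.imwrite('pics/a.png',a);cv2.imwrite('pics/b.png',b)
c=cv2.resize(s[185:285,220:380],None,fx=5,fy=5,interpolation=cv2.INTER_CUBIC);cv2.imwrite('pics/c.png',c)
p,d=cap('top'); 
for u,v in [(244,235),(243,240),(243,244),(243,252),(243,258),(243,261)]: print('top',u,v,px('top',u,v,d[v,u]).round(4))
for v in range(194,212,2): print(v,[tuple(px('top',u,v,d[v,u]).round(3)) for u in range(350,368,3)])
for n in ['top','side']:
  capture(n)
  for m in cut_out('lock_pin',n):
    ys,xs=np.nonzero(m['mask']); print(n,m['score'],xs.mean(),ys.mean(),xs.min(),xs.max(),ys.min(),ys.max(),len(xs))
E
```

```text
top 244 235 [0.485  0.2572 0.0121]
top 243 240 [0.4739 0.2593 0.0102]
top 243 244 [0.465  0.259  0.0098]
top 243 252 [0.4473 0.258  0.011 ]
top 243 258 [0.434  0.2576 0.0101]
top 243 261 [0.4274 0.257  0.0116]
194 [(np.float64(0.572), np.float64(0.027), np.float64(0.107)), (np.float64(0.572), np.float64(0.021), np.float64(0.105)), (np.float64(0.572), np.float64(0.015), np.float64(0.103)), (np.float64(0.572), np.float64(0.009), np.float64(0.106)), (np.float64(0.584), np.float64(-0.004), np.float64(0.012)), (np.float64(0.584), np.float64(-0.011), np.float64(0.011))]
196 [(np.float64(0.568), np.float64(0.027), np.float64(0.106)), (np.float64(0.568), np.float64(0.021), np.float64(0.108)), (np.float64(0.565), np.float64(0.016), np.float64(0.131)), (np.float64(0.565), np.float64(0.01), np.float64(0.13)), (np.float64(0.568), np.float64(0.003), np.float64(0.107)), (np.float64(0.57), np.float64(-0.004), np.float64(0.094))]
198 [(np.float64(0.564), np.float64(0.027), np.float64(0.106)), (np.float64(0.561), np.float64(0.022), np.float64(0.132)), (np.float64(0.561), np.float64(0.016), np.float64
[... 2135 characters left out ...]
15), np.float64(0.108)), (np.float64(0.539), np.float64(0.009), np.float64(0.11)), (np.float64(0.54), np.float64(0.002), np.float64(0.105)), (np.float64(0.548), np.float64(-0.011), np.float64(0.011))]
top 0.75 282.35341365461846 208.2128514056225 272 291 183 238 249
top 0.71 241.94247787610618 257.1061946902655 229 250 233 290 226
top 0.53 520.4927774354761 121.16868624632026 336 639 10 221 43821
top 0.51 292.624 292.484 274 316 276 310 250
side 0.72 261.0 208.66071428571428 255 267 206 211 56
side 0.64 450.0775405325511 203.0273324692453 313 558 59 355 43977
side 0.44 298.63953488372096 212.94767441860466 282 313 205 219 172
side 0.43 251.25274725274724 230.47252747252747 231 268 222 236 91
```

View pics/a.png

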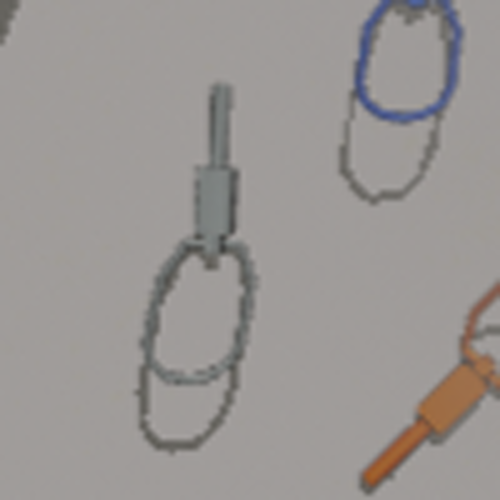

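View pics/b.png

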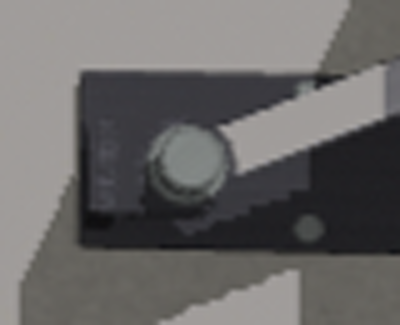

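View pics/c.png

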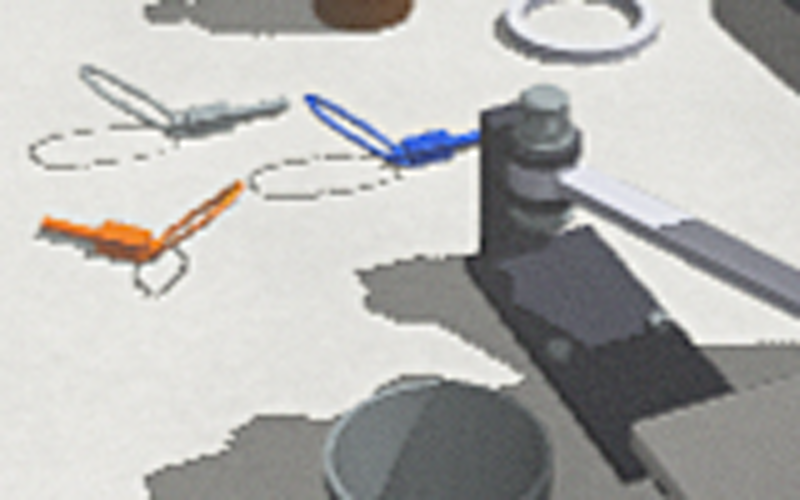

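```bash
cat >> h.py <<'E'
def onz(n,u,v,z):
    c=get_calibration(n);R=np.array(c['R']);K=np.array(c['mtx']);o=-R.T@np.array(c['t']);r=R.T@np.linalg.inv(K)@np.array([u,v,1.]);return o+r*(z-o[2])/r[2]
E
python3 - <<'E'
from h import *
print('nose',onz('top',243.9,232.3,.008),'headF',onz('top',243.5,248.3,.012),'headB',onz('top',242.7,262.2,.012),'tail',onz('top',242.1,266,.008))
print('side nose',onz('side',220+284/5,185+103/5,.008),'head',onz('side',220+206/5,185+118/5,.012),'tail',onz('side',220+176/5,185+129/5,.007))
print('clevis top',onz('top',358.4,201.4,.133),onz('side',220+546/5,185+97/5,.133))
print('bracket top',[onz('top',320+a/5,170+b/5,.106).round(4) for a,b in [(80,72),(80,243)]])
p,d=cap('top')
g=cv2.cvtColor(p,cv2.COLOR_RGB2GRAY); print(g[190:216,346:372])
for v in range(208,224,2): print(v,[tuple(float(q) for q in px('top',u,v,d[v,u]).round(3)) for u in (340,346,352,358,366,380)])
E
```

```text
nose [0.49112341 0.25848501 0.008     ] headF [0.45546972 0.25708205 0.012     ] headB [0.42477799 0.25750929 0.012     ] tail [0.41622313 0.25920733 0.008     ]
side nose [0.48895277 0.25466306 0.008     ] head [0.43678007 0.2505036  0.012     ] tail [0.41802304 0.253385   0.007     ]
clevis top [0.55427457 0.01157737 0.133     ] [0.55171817 0.00635249 0.133     ]
bracket top [array([0.5908, 0.0561, 0.106 ]), array([0.5209, 0.0545, 0.106 ])]
[[ 60  59  58  59  59  59  58  59  59  58  59  58  59  59  59  58  59  59
   57  59  59  59  58  58  59  58]
 [ 59  59  59  59  60  60  59  59  59  59  58  59  58  59  59  59  59  59
   59  58  58  58  58  58  58  59]
 [ 60  60  59  59  59  59  59  60  59  58  59  59  59  58  59  59  60  59
   60  59  60  59  60  56  62 111]
 [ 59  59  59  60  59  59  58  60  64  60  64  63  59  59  59  59  59  59
   60  60  59  63  87 131 150 153]
 [ 58  59  58  59  59  60  66  70  72  75  73  59  59  59  59  59  60  60
   54  57 112 149 151 155 157 157]
 [ 59  59  58  59  58  60  65  77 100  98 112 112 108  90  67  59  59  95
  148 150 153 157 158 157 156 157]
[... 2636 characters left out ...]
.05), (0.538, 0.031, 0.01), (0.538, 0.017, 0.01), (0.538, 0.004, 0.012), (0.539, -0.014, 0.013), (0.539, -0.044, 0.019)]
216 [(0.533, 0.044, 0.011), (0.534, 0.031, 0.008), (0.534, 0.017, 0.013), (0.534, 0.004, 0.012), (0.535, -0.014, 0.011), (0.535, -0.044, 0.017)]
218 [(0.529, 0.044, 0.009), (0.529, 0.031, 0.014), (0.529, 0.017, 0.011), (0.53, 0.004, 0.011), (0.53, -0.014, 0.013), (0.531, -0.045, 0.01)]
220 [(0.525, 0.044, -0.0), (0.525, 0.03, -0.0), (0.525, 0.017, 0.001), (0.526, 0.003, -0.003), (0.526, -0.015, 0.001), (0.527, -0.046, 0.001)]
222 [(0.521, 0.043, -0.005), (0.521, 0.03, -0.002), (0.521, 0.016, -0.001), (0.521, 0.003, -0.002), (0.522, -0.015, -0.001), (0.523, -0.047, -0.002)]
```

Request:
apply_moves(commands=[{"grip":0.3,"slide":[0.044,0.038,0],"roll":-5},{"grip":0.5,"slide":[0.088,0.077,0],"roll":-10},{"grip":0.5,"slide":[0.132,0.115,0.01],"roll":-15},{"grip":0.5,"slide":[0.176,0.154,0.03],"roll":-19},{"grip":0.5,"slide":[0.22,0.192,0.05],"roll":-23}], grip_force=30)

```text
time_s: 1.72
tcp_pos: [0.3923, 0.3565, 0.1766]
eef_rot: [-179.9, -0.0, 0.1]
contact_force: [1.2, 0.1, 0.5]
gripper_width: 0.046
```

Request:
apply_moves(commands=[{"grip":0.5,"slide":[0.024,0.05,0.02],"roll":0},{"grip":0.5,"slide":[0.0477,0.0995,0.03],"roll":0},{"grip":0.5,"slide":[0.0477,0.0995,0.08],"roll":0},{"grip":0.5,"slide":[0.0477,0.0995,0.12],"roll":0},{"grip":0.5,"slide":[0.0477,0.0995,0.12],"roll":0}])

```text
time_s: 2.35
tcp_pos: [0.438, 0.2567, 0.0544]
eef_rot: [179.7, 0.2, -0.1]
contact_force: [1.1, 0.7, 0.5]
gripper_width: 0.0439
```

```bash
python3 - <<'E'
from h import *
for n in ['top','side']:
    p,d=cap(n)
    u,v=proj(n,[.44,.257,.03]).astype(int)
    cv2.imwrite('pics/g_%s.png'%n,cv2.resize(cv2.cvtColor(p,cv2.COLOR_RGB2BGR)[v-50:v+50,u-60:u+60],None,fx=5,fy=5,interpolation=cv2.INTER_CUBIC))
print(get_state()['tcp_pos'])
E
```

```text
[0.43981945 0.25902797 0.05749962]
```

View pics/g_top.png

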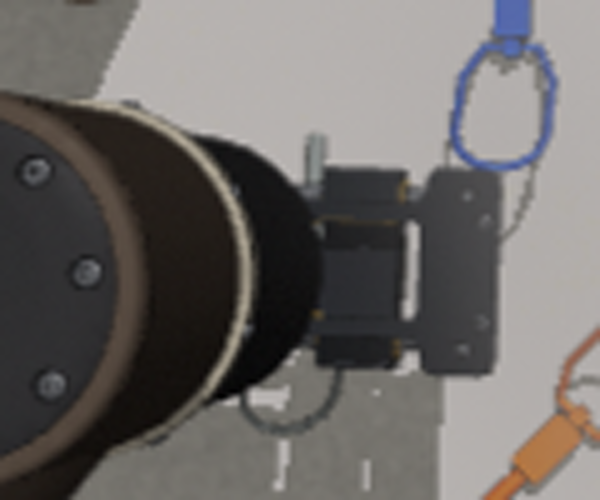

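View pics/g_side.png

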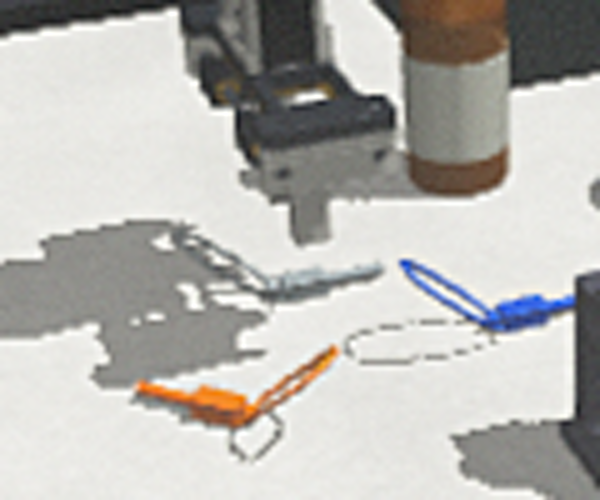

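Request:
apply_moves(commands=[{"grip":0.5,"slide":[0,0,0.04],"roll":0},{"grip":0.5,"slide":[0,0,0.0525],"roll":0},{"grip":0.5,"slide":[0,0,0.0525],"roll":0}])

```text
time_s: 2.82
tcp_pos: [0.4395, 0.2588, 0.0047]
eef_rot: [180.0, -0.0, -0.0]
contact_force: [-0.0, -0.4, 0.5]
gripper_width: 0.0437
```

Request:
apply_moves(commands=[{"grip":0.85,"slide":[0,0,0],"roll":0},{"grip":1.0,"slide":[0,0,0],"roll":0},{"grip":1.0,"slide":[0,0,0],"roll":0},{"grip":1.0,"slide":[0,0,0],"roll":0},{"grip":1.0,"slide":[0,0,0],"roll":0}])

```text
time_s: 3.45
tcp_pos: [0.4396, 0.2588, 0.0046]
eef_rot: [-180.0, -0.0, -0.1]
contact_force: [-2.1, -0.4, 6.6]
gripper_width: 0.0155
```

```bash
python3 - <<'E'
from h import *
s=get_state();print(s['tcp_pos'],s['eef_rot'],s['contact_force'],s['gripper_width'])
for n in ['side']:
    p,d=cap(n)
    u,v=proj(n,[.44,.257,.03]).astype(int)
    cv2.imwrite('pics/g2_%s.png'%n,cv2.resize(cv2.cvtColor(p,cv2.COLOR_RGB2BGR)[v-50:v+50,u-60:u+60],None,fx=5,fy=5,interpolation=cv2.INTER_CUBIC))
E
```

```text
[0.43955731 0.25879148 0.0045865 ] [-1.79971469e+02 -3.25985449e-02 -6.39968716e-02] [-2.11182492 -0.37363655  6.56316951] 0.015487150606131728
```

View pics/g2_side.png

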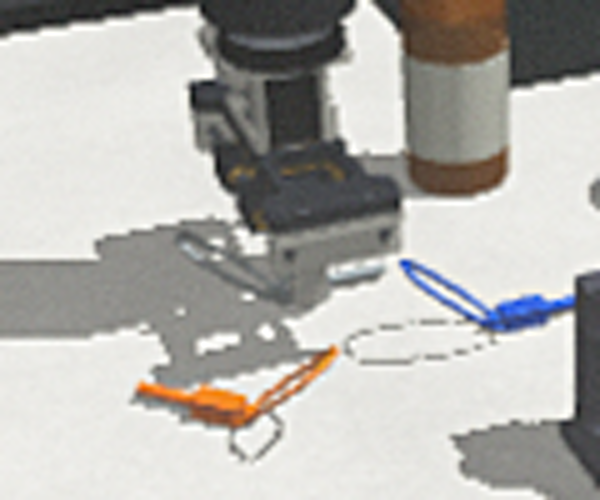

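Request:
apply_moves(commands=[{"grip":1.0,"slide":[0,0,-0.03],"roll":0},{"grip":1.0,"slide":[0,0,-0.08],"roll":0},{"grip":1.0,"slide":[0,0.03,-0.112],"roll":0},{"grip":1.0,"slide":[0.005,0.08,-0.112],"roll":0},{"grip":1.0,"slide":[0.01,0.13,-0.112],"roll":0}])

```text
time_s: 4.12
tcp_pos: [0.4489, 0.1274, 0.1165]
eef_rot: [-180.0, -0.0, -0.0]
contact_force: [0.6, -0.6, -1.0]
gripper_width: 0.016
```

Request:
apply_moves(commands=[{"grip":1.0,"slide":[0.01,0.05,0],"roll":0},{"grip":1.0,"slide":[0.02,0.09,0],"roll":0},{"grip":1.0,"slide":[0.02,0.117,0],"roll":0},{"grip":1.0,"slide":[0.02,0.117,0],"roll":0}])

```text
time_s: 4.62
tcp_pos: [0.4683, 0.0097, 0.1157]
eef_rot: [180.0, 0.1, -0.2]
contact_force: [1.1, 0.4, -0.8]
gripper_width: 0.0155
```

```bash
python3 - <<'E'
from h import *
s=get_state();print(s['tcp_pos'],s['eef_rot'],s['contact_force'],s['gripper_width'])
for n in ['side','top']:
    p,d=cap(n,n+'1.png')
    u,v=proj(n,[.51,.012,.12]).astype(int); print(n,u-60,v-50)
    cv2.imwrite('pics/i_%s.png'%n,cv2.resize(cv2.cvtColor(p,cv2.COLOR_RGB2BGR)[v-50:v+50,u-60:u+60],None,fx=6,fy=6,interpolation=cv2.INTER_CUBIC))
E
```

```text
[0.46832909 0.00974345 0.11572779] [ 1.79983314e+02  6.01913706e-02 -2.43466185e-01] [ 1.06983958  0.41162551 -0.79665774] 0.01545130080174219
side 253 161
top 297 174
```

View pics/i_side.png

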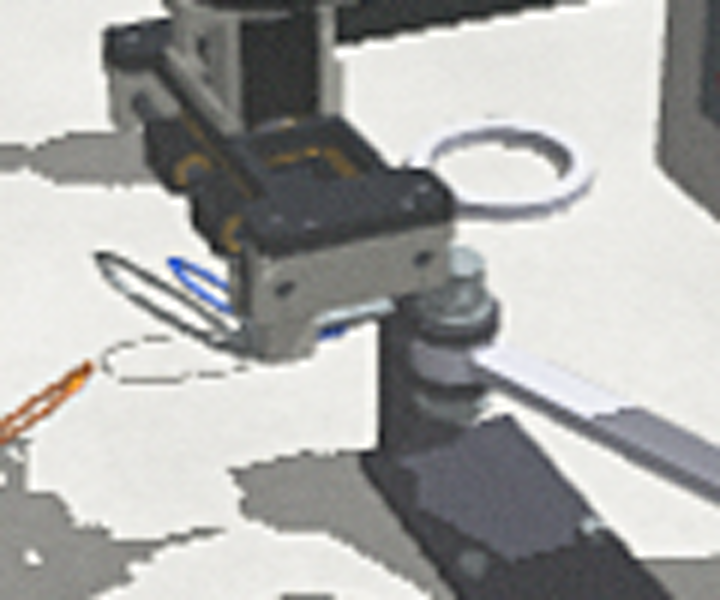

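View pics/i_top.png

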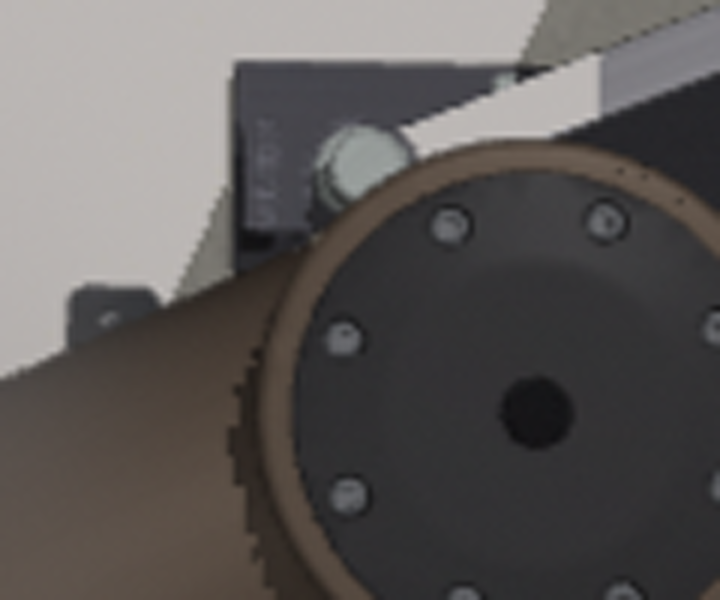

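```bash
python3 - <<'E'
from h import *
p,d=capture('side')
for a,b in [(440,265),(440,255),(400,275),(350,295),(335,305),(325,340),(290,340),(260,340),(255,300),(250,250),(250,215),(440,205),(430,180),(360,308),(385,302),(395,300)]:
    u=253+(a+.5)/6-.5; v=161+(b+.5)/6-.5
    print(a,b,px('side',u,v,d[int(round(v)),int(round(u))]).round(4))
E
```

```text
440 265 [ 0.5023 -0.0775  0.1897]
440 255 [ 0.5023 -0.0773  0.194 ]
400 275 [ 0.4857 -0.0772  0.1891]
350 295 [ 0.4648 -0.0782  0.1859]
335 305 [ 0.4592 -0.0769  0.1822]
325 340 [ 0.5545  0.1659 -0.0006]
290 340 [ 0.4659 -0.0123  0.127 ]
260 340 [ 0.4568 -0.0018  0.1231]
255 300 [ 0.4283 -0.0743  0.1906]
250 250 [ 0.4364 -0.0486  0.1963]
250 215 [ 0.4299 -0.0672  0.2227]
440 205 [ 0.4979 -0.0857  0.2211]
430 180 [ 0.5009 -0.0705  0.2233]
360 308 [0.5048 0.0054 0.1225]
385 302 [0.5178 0.0086 0.1205]
395 300 [0.5236 0.0111 0.1186]
```

```bash
python3 - <<'E'
from h import *
a=onz('side',318.8,210.6,.119); print('nose',a, proj('side',[.5203,.0097,.119]))
print('clev',onz('side',328.8,204,.133), onz('side',253+464/6-.4,161+262/6-.4,.133))
p,d=capture('side');g=cv2.cvtColor(p,cv2.COLOR_RGB2BGR)[195:220,305:345]
cv2.imwrite('pics/z.png',cv2.resize(g,None,fx=18,fy=18,interpolation=cv2.INTER_NEAREST))
E
```

```text
nose [0.52423499 0.01010979 0.119     ] [317.46446309 211.001409  ]
clev [0.55164047 0.00857847 0.133     ] [0.55373112 0.00620008 0.133     ]
```

View pics/z.png

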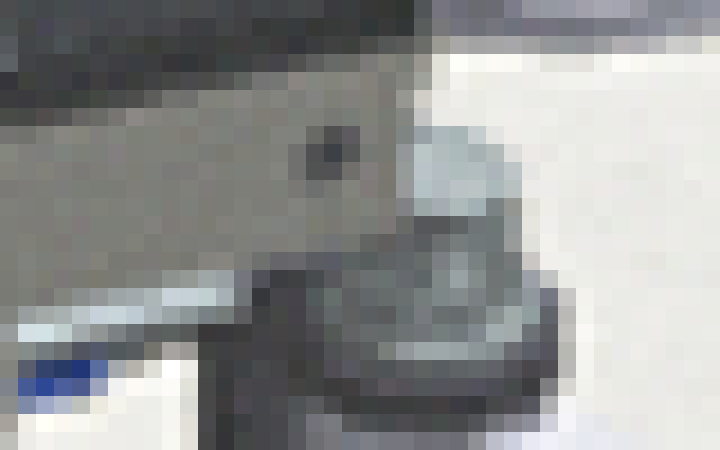

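Request:
apply_moves(commands=[{"grip":1.0,"slide":[0,-0.023,0],"roll":0},{"grip":1.0,"slide":[0.02,-0.023,0],"roll":0},{"grip":1.0,"slide":[0.04,-0.023,0],"roll":0},{"grip":1.0,"slide":[0.04,-0.021,0],"roll":0},{"grip":1.0,"slide":[0.04,-0.021,0],"roll":0}])

```text
time_s: 5.45
tcp_pos: [0.5083, 0.0327, 0.1157]
eef_rot: [180.0, 0.1, -0.1]
contact_force: [-0.7, -0.6, -1.2]
gripper_width: 0.0156
```

Request:
apply_moves(commands=[{"grip":1.0,"slide":[0,0.001,0],"roll":0},{"grip":1.0,"slide":[0,0.002,0],"roll":0}])

```text
time_s: 5.7
tcp_pos: [0.5087, 0.0304, 0.1162]
eef_rot: [-180.0, -0.0, -0.1]
contact_force: [0.1, 0.6, -0.5]
gripper_width: 0.0156
```

Request:
apply_moves(commands=[{"grip":1.0,"slide":[0,0.0005,0],"roll":0},{"grip":1.0,"slide":[0,0.001,0],"roll":0}])

```text
time_s: 5.95
tcp_pos: [0.5089, 0.0297, 0.1161]
eef_rot: [-180.0, -0.0, -0.1]
contact_force: [-1.3, 3.8, -0.3]
gripper_width: 0.0157
```

Request:
apply_moves(commands=[{"grip":1.0,"slide":[0,0.0005,0],"roll":0},{"grip":1.0,"slide":[0,0.001,0],"roll":0}])

```text
time_s: 6.2
tcp_pos: [0.509, 0.0291, 0.1161]
eef_rot: [-179.9, -0.0, -0.1]
contact_force: [-2.5, 7.1, -0.5]
gripper_width: 0.0155
```

Request:
apply_moves(commands=[{"grip":1.0,"slide":[0,0.0005,0],"roll":0},{"grip":1.0,"slide":[0,0.001,0],"roll":0}])

```text
time_s: 6.45
tcp_pos: [0.509, 0.0286, 0.116]
eef_rot: [-179.9, -0.0, -0.1]
contact_force: [-2.9, 10.0, 0.7]
gripper_width: 0.0157
```

Request:
apply_moves(commands=[{"grip":1.0,"slide":[0,-0.004,0],"roll":0},{"grip":1.0,"slide":[-0.015,-0.004,0],"roll":0},{"grip":1.0,"slide":[-0.03,-0.004,0],"roll":0},{"grip":1.0,"slide":[-0.03,0.014,0],"roll":0},{"grip":1.0,"slide":[-0.03,0.014,-0.0004],"roll":0}])

```text
time_s: 7.08
tcp_pos: [0.4785, 0.0124, 0.1167]
eef_rot: [180.0, -0.0, -0.1]
contact_force: [-0.6, 0.4, -0.4]
gripper_width: 0.0157
```

Request:
apply_moves(commands=[{"grip":1.0,"slide":[0,0,0],"roll":0},{"grip":1.0,"slide":[0,0,0],"roll":0}])

```text
time_s: 7.32
tcp_pos: [0.4791, 0.0135, 0.1164]
eef_rot: [180.0, -0.0, -0.1]
contact_force: [-0.1, 0.7, -1.6]
gripper_width: 0.016
```

Request:
apply_moves(commands=[{"grip":1.0,"slide":[0.004,0,0],"roll":0},{"grip":1.0,"slide":[0.008,0,0],"roll":0},{"grip":1.0,"slide":[0.009,0,0],"roll":0},{"grip":1.0,"slide":[0.01,0,0],"roll":0}])

```text
time_s: 7.82
tcp_pos: [0.488, 0.0133, 0.116]
eef_rot: [180.0, 0.1, -0.1]
contact_force: [-6.5, 0.7, 0.6]
gripper_width: 0.0155
```

Request:
apply_moves(commands=[{"grip":1.0,"slide":[0.001,0,0],"roll":0},{"grip":1.0,"slide":[0.002,0,0],"roll":0}])

```text
time_s: 8.07
tcp_pos: [0.4881, 0.0129, 0.1155]
eef_rot: [180.0, 0.3, -0.1]
contact_force: [-10.7, 1.8, 2.4]
gripper_width: 0.0157
```

Request:
apply_moves(commands=[{"grip":1.0,"slide":[-0.0014,0.0034,0],"roll":-3},{"grip":1.0,"slide":[-0.0012,0.0067,0],"roll":-6},{"grip":1.0,"slide":[-0.0007,0.01006,0],"roll":-9},{"grip":1.0,"slide":[-0.0001,0.01337,0],"roll":-12}])

```text
time_s: 8.57
tcp_pos: [0.4894, -0.0003, 0.1158]
eef_rot: [-180.0, 0.2, 12.0]
contact_force: [-4.3, 0.2, -2.0]
gripper_width: 0.0155
```

Request:
apply_moves(commands=[{"grip":1.0,"slide":[0.0001,0.0034,0],"roll":-3},{"grip":1.0,"slide":[0.0004,0.0067,0],"roll":-6},{"grip":1.0,"slide":[0.0008,0.01006,0],"roll":-9},{"grip":1.0,"slide":[0.0014,0.01337,0],"roll":-12}])

```text
time_s: 9.07
tcp_pos: [0.4938, -0.0132, 0.116]
eef_rot: [-180.0, 0.1, 24.0]
contact_force: [-3.3, 0.3, -1.0]
gripper_width: 0.0156
```

Request:
apply_moves(commands=[{"grip":1.0,"slide":[0.0001,0.0034,0],"roll":-3},{"grip":1.0,"slide":[0.0004,0.0067,0],"roll":-6},{"grip":1.0,"slide":[0.0008,0.01006,0],"roll":-9},{"grip":1.0,"slide":[0.0014,0.01337,0],"roll":-12}])

```text
time_s: 9.57
tcp_pos: [0.5012, -0.0248, 0.1162]
eef_rot: [-180.0, 0.1, 36.0]
contact_force: [-1.1, -0.4, 0.1]
gripper_width: 0.0153
```

Request:
apply_moves(commands=[{"grip":1.0,"slide":[0.0001,0.0034,0],"roll":-3},{"grip":1.0,"slide":[0.0004,0.0067,0],"roll":-6},{"grip":1.0,"slide":[0.0008,0.01006,0],"roll":-9},{"grip":1.0,"slide":[0.0014,0.01337,0],"roll":-12}])

```text
time_s: 10.07
tcp_pos: [0.511, -0.0344, 0.1165]
eef_rot: [180.0, -0.0, 48.0]
contact_force: [-0.5, 0.4, -0.8]
gripper_width: 0.0154
```

Request:
apply_moves(commands=[{"grip":1.0,"slide":[0.001,0,0],"roll":0},{"grip":1.0,"slide":[0.002,0,0],"roll":0}])

```text
time_s: 10.32
tcp_pos: [0.512, -0.0328, 0.1164]
eef_rot: [180.0, -0.0, 47.9]
contact_force: [0.2, 1.0, -1.2]
gripper_width: 0.0155
```

Request:
apply_moves(commands=[{"grip":1.0,"slide":[0.001,0,0],"roll":0},{"grip":1.0,"slide":[0.002,0,0],"roll":0}])

```text
time_s: 10.58
tcp_pos: [0.5134, -0.0313, 0.1165]
eef_rot: [180.0, -0.0, 47.9]
contact_force: [-0.5, 1.0, -0.9]
gripper_width: 0.0156
```

Request:
apply_moves(commands=[{"grip":1.0,"slide":[0.0003,-0.0063,0],"roll":6},{"grip":1.0,"slide":[0.0013,-0.0125,0],"roll":12},{"grip":1.0,"slide":[0.0029,-0.0185,0],"roll":18},{"grip":1.0,"slide":[0.0052,-0.0244,0],"roll":24}])

```text
time_s: 11.08
tcp_pos: [0.4989, -0.0117, 0.1167]
eef_rot: [179.9, 0.0, 23.7]
contact_force: [1.1, -5.2, -0.6]
gripper_width: 0.0153
```

Request:
apply_moves(commands=[{"grip":1.0,"slide":[0.0003,-0.0063,0],"roll":6},{"grip":1.0,"slide":[0.0013,-0.0125,0],"roll":12},{"grip":1.0,"slide":[0.0029,-0.0185,0],"roll":18},{"grip":1.0,"slide":[0.0052,-0.0244,0],"roll":24}])

```text
time_s: 11.58
tcp_pos: [0.4933, 0.0125, 0.1165]
eef_rot: [179.9, 0.0, -0.3]
contact_force: [0.2, -5.2, 0.5]
gripper_width: 0.0156
```

Request:
apply_moves(commands=[{"grip":1.0,"slide":[0.003,0,0],"roll":0},{"grip":1.0,"slide":[0.006,0,0],"roll":0},{"grip":1.0,"slide":[0.009,0,0],"roll":0}])

```text
time_s: 11.95
tcp_pos: [0.5017, 0.0123, 0.1162]
eef_rot: [179.9, 0.1, 0.0]
contact_force: [-4.3, -2.6, 1.3]
gripper_width: 0.0156
```

Request:
apply_moves(commands=[{"grip":1.0,"slide":[0.003,0,0],"roll":0},{"grip":1.0,"slide":[0.006,0,0],"roll":0}])

```text
time_s: 12.2
tcp_pos: [0.5081, 0.0129, 0.1163]
eef_rot: [180.0, 0.1, 0.0]
contact_force: [-3.3, -1.1, 1.0]
gripper_width: 0.0155
```

Request:
apply_moves(commands=[{"grip":1.0,"slide":[0.003,0,0],"roll":0},{"grip":1.0,"slide":[0.006,0,0],"roll":0},{"grip":1.0,"slide":[0.009,0,0],"roll":0}])

```text
time_s: 12.58
tcp_pos: [0.5181, 0.0133, 0.1165]
eef_rot: [-180.0, -0.0, -0.1]
contact_force: [-2.1, 0.6, -0.8]
gripper_width: 0.0159
```

Request:
apply_moves(commands=[{"grip":1.0,"slide":[0.002,0,0],"roll":0},{"grip":1.0,"slide":[0.004,0,0],"roll":0}])

```text
time_s: 12.82
tcp_pos: [0.5218, 0.0133, 0.1165]
eef_rot: [-180.0, -0.0, -0.1]
contact_force: [-2.2, 0.4, 0.4]
gripper_width: 0.0158
```

Request:
apply_moves(commands=[{"grip":1.0,"slide":[0.001,0,0],"roll":0},{"grip":1.0,"slide":[0.002,0,0],"roll":0}])

```text
time_s: 13.08
tcp_pos: [0.5237, 0.0133, 0.1165]
eef_rot: [-180.0, -0.0, -0.1]
contact_force: [-0.8, 0.7, -0.2]
gripper_width: 0.0155
```

Request:
apply_moves(commands=[{"grip":1.0,"slide":[0.001,0,0],"roll":0},{"grip":1.0,"slide":[0.002,0,0],"roll":0}])

```text
time_s: 13.32
tcp_pos: [0.525, 0.0132, 0.1163]
eef_rot: [180.0, 0.1, -0.1]
contact_force: [-4.5, 2.0, 1.1]
gripper_width: 0.0157
```

Request:
apply_moves(commands=[{"grip":1.0,"slide":[0.001,0,0],"roll":0},{"grip":1.0,"slide":[0.002,0,0],"roll":0},{"grip":1.0,"slide":[0.002,0,0],"roll":0}])

```text
time_s: 13.7
tcp_pos: [0.5252, 0.013, 0.116]
eef_rot: [180.0, 0.2, -0.1]
contact_force: [-10.2, 3.4, 4.9]
gripper_width: 0.0158
```

```bash
python3 - <<'E'
from h import *
s=get_state();print(s['tcp_pos'],s['eef_rot'],s['contact_force'],s['gripper_width'])
for n in ['side','top']:
    p,d=cap(n,n+'2.png')
    u,v=proj(n,[.51,.012,.12]).astype(int); print(n,u-60,v-50)
    cv2.imwrite('pics/j_%s.png'%n,cv2.resize(cv2.cvtColor(p,cv2.COLOR_RGB2BGR)[v-50:v+50,u-60:u+60],None,fx=6,fy=6,interpolation=cv2.INTER_CUBIC))
E
```

```text
[0.52518815 0.01304256 0.115987  ] [ 1.79983212e+02  2.46791134e-01 -1.00525246e-01] [-10.19323897   3.4085585    4.92387955] 0.01578778578165046
side 253 161
top 297 174
```

View pics/j_side.png

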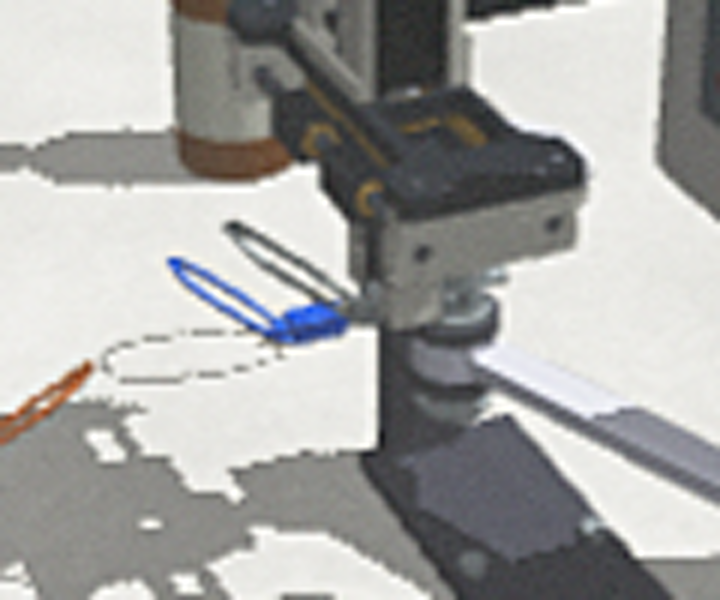

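Request:
apply_moves(commands=[{"grip":1.0,"slide":[-0.002,0,0],"roll":0},{"grip":1.0,"slide":[-0.002,0,0],"roll":0}])

```text
time_s: 14.05
tcp_pos: [0.525, 0.0132, 0.1163]
eef_rot: [-180.0, 0.1, -0.1]
contact_force: [-5.0, 2.4, 0.2]
gripper_width: 0.0157
```

Request:
apply_moves(commands=[{"grip":0.8,"slide":[0,0,0],"roll":0},{"grip":0.6,"slide":[0,0,0],"roll":0},{"grip":0.6,"slide":[0,0,0],"roll":0},{"grip":0.6,"slide":[0,0,0],"roll":0}])

```text
time_s: 14.55
tcp_pos: [0.5259, 0.0132, 0.1166]
eef_rot: [-180.0, -0.0, -0.1]
contact_force: [0.4, -0.0, 0.4]
gripper_width: 0.0344
```

Request:
apply_moves(commands=[{"grip":0.6,"slide":[0,0,-0.03],"roll":0},{"grip":0.6,"slide":[0,0,-0.08],"roll":0},{"grip":0.6,"slide":[-0.03,0,-0.12],"roll":0},{"grip":0.8,"slide":[-0.08,0,-0.12],"roll":0},{"grip":1,"slide":[-0.13,0,-0.12],"roll":0}])

```text
time_s: 15.18
tcp_pos: [0.3946, 0.0132, 0.2367]
eef_rot: [-180.0, -0.0, -0.1]
contact_force: [-0.4, 0.1, 1.2]
gripper_width: 0.0204
```

```bash
python3 - <<'E'
from h import *
s=get_state();print(s['tcp_pos'],s['eef_rot'],s['contact_force'],s['gripper_width'])
for n in ['side','top']:
    p,d=cap(n,n+'3.png')
    u,v=proj(n,[.51,.012,.12]).astype(int); print(n,u-60,v-50)
    cv2.imwrite('pics/k_%s.png'%n,cv2.resize(cv2.cvtColor(p,cv2.COLOR_RGB2BGR)[v-50:v+50,u-60:u+60],None,fx=6,fy=6,interpolation=cv2.INTER_CUBIC))
E
```

```text
[0.39456145 0.01321574 0.23669947] [-1.79971995e+02 -4.63143795e-02 -1.22694926e-01] [-0.39099248  0.13773483  1.18087412] 0.02043413078734314
side 253 161
top 297 174
```

View pics/k_side.png

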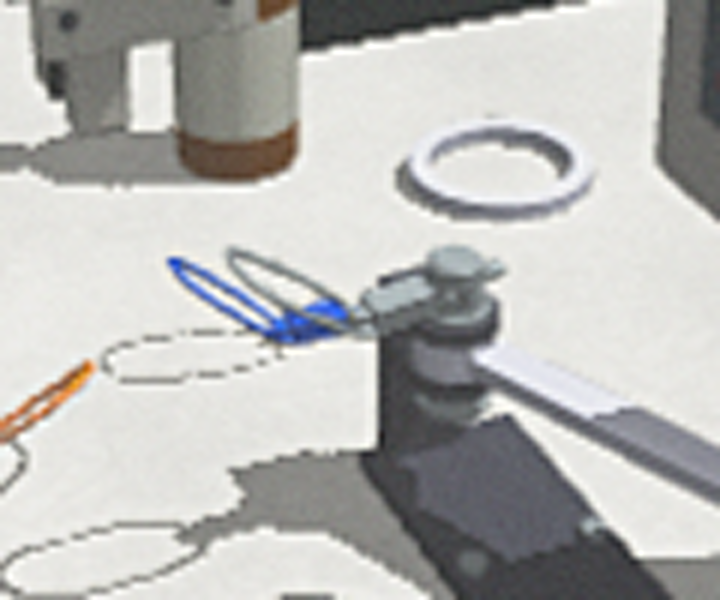

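View pics/k_top.png

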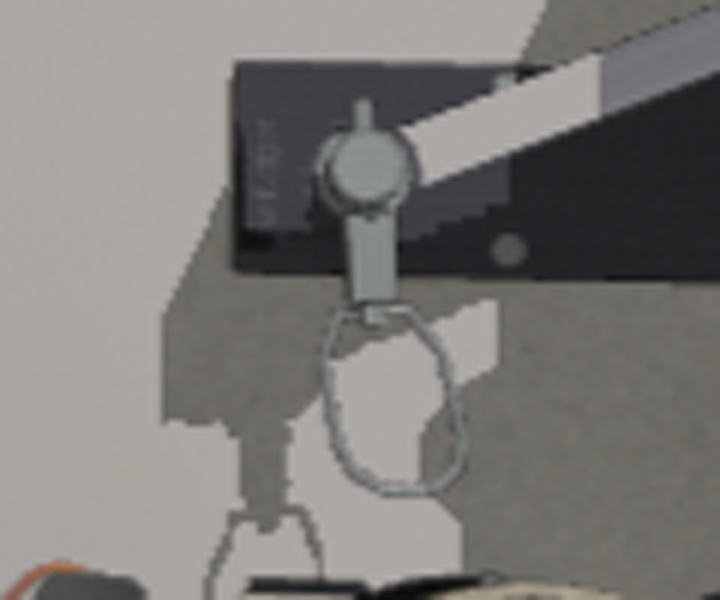

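```bash
python3 - <<'E'
from h import *
for z in (.15,.16,.17): print(z,onz('top',364.9,255.3,z),onz('side',291.8,202.6,z))
p,d=capture('side')
for v in range(200,206): print([px('side',u,v,d[v,u]).round(3).tolist() for u in range(290,295)])
E
```

```text
0.15 [ 0.44920699 -0.00157841  0.15      ] [0.45734874 0.02616617 0.15      ]
0.16 [ 0.44933996 -0.00076653  0.16      ] [0.45159502 0.01018373 0.16      ]
0.17 [4.49472934e-01 4.53538939e-05 1.70000000e-01] [ 0.4458413 -0.0057987  0.17     ]
[[0.546, 0.288, -0.002], [0.548, 0.284, -0.001], [0.551, 0.284, -0.002], [0.553, 0.28, -0.0], [0.557, 0.281, -0.001]]
[[0.541, 0.277, 0.001], [0.546, 0.279, -0.002], [0.549, 0.279, -0.002], [0.551, 0.275, -0.001], [0.554, 0.274, -0.001]]
[[0.539, 0.27, 0.001], [0.544, 0.274, -0.002], [0.453, 0.013, 0.16], [0.549, 0.27, -0.001], [0.553, 0.27, -0.002]]
[[0.538, 0.267, -0.001], [0.447, 0.004, 0.163], [0.453, 0.013, 0.157], [0.457, 0.016, 0.154], [0.461, 0.02, 0.151]]
[[0.537, 0.264, -0.003], [0.447, 0.004, 0.16], [0.448, -0.0, 0.162], [0.545, 0.258, -0.001], [0.547, 0.254, 0.001]]
[[0.535, 0.259, -0.003], [0.447, 0.004, 0.158], [0.447, -0.003, 0.161], [0.45, -0.001, 0.16], [0.547, 0.254, -0.004]]
```

Request:
apply_moves(commands=[{"grip":1,"slide":[0,0.01,0.03],"roll":-3},{"grip":1,"slide":[0,0.019,0.06],"roll":-6},{"grip":1,"slide":[0,0.019,0.0867],"roll":-6},{"grip":1,"slide":[0,0.019,0.0867],"roll":-6}])

```text
time_s: 15.82
tcp_pos: [0.395, -0.0062, 0.1483]
eef_rot: [179.9, 0.2, 5.9]
contact_force: [0.8, 0.5, 0.3]
gripper_width: 0.0004
```

```bash
python3 - <<'E'
from h import *
s=get_state();print(s['tcp_pos'],s['eef_rot'],s['contact_force'],s['gripper_width'])
for n in ['side','top']:
    p,d=cap(n)
    u,v=proj(n,[.46,.012,.14]).astype(int); print(n,u-60,v-50)
    cv2.imwrite('pics/l_%s.png'%n,cv2.resize(cv2.cvtColor(p,cv2.COLOR_RGB2BGR)[v-50:v+50,u-60:u+60],None,fx=6,fy=6,interpolation=cv2.INTER_CUBIC))
E
```

```text
[ 0.39497023 -0.00624326  0.14833601] [179.9124925    0.22243633   5.8855346 ] [0.83882654 0.53851389 0.26016853] 0.00037901763132580874
side 234 158
top 297 199
```

View pics/l_side.png

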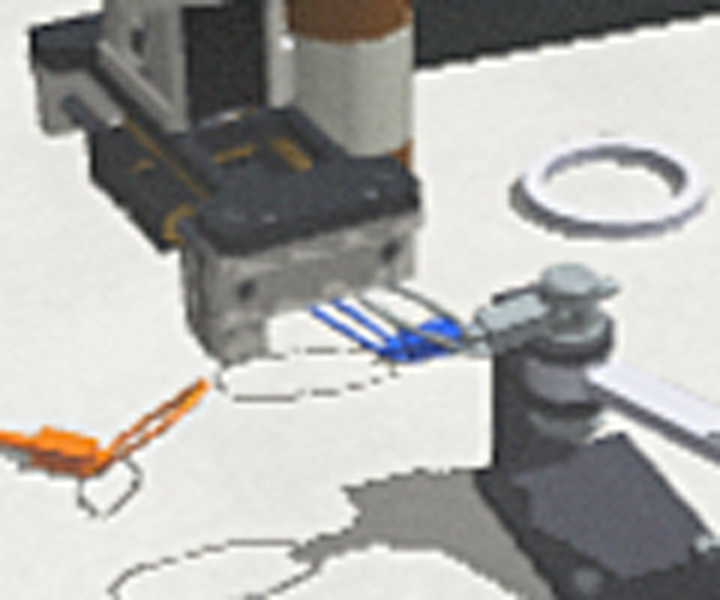

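Request:
apply_moves(commands=[{"grip":1,"slide":[0.02,0,0],"roll":0},{"grip":1,"slide":[0.035,0,0],"roll":0},{"grip":1,"slide":[0.045,0,0],"roll":0},{"grip":1,"slide":[0.053,0,0],"roll":0}])

```text
time_s: 16.42
tcp_pos: [0.4466, -0.001, 0.1494]
eef_rot: [179.9, 0.3, 5.9]
contact_force: [-6.3, -0.9, 3.6]
gripper_width: 0.0003
```

```bash
python3 - <<'E'
from h import *
s=get_state();print(s['tcp_pos'],s['eef_rot'],s['contact_force'],s['gripper_width'])
for n in ['side']:
    p,d=cap(n)
    u,v=proj(n,[.48,.012,.14]).astype(int); print(n,u-60,v-50)
    cv2.imwrite('pics/m_%s.png'%n,cv2.resize(cv2.cvtColor(p,cv2.COLOR_RGB2BGR)[v-50:v+50,u-60:u+60],None,fx=6,fy=6,interpolation=cv2.INTER_CUBIC))
E
```

```text
[ 0.44656743 -0.00102944  0.14940565] [179.94636503   0.26111041   5.86905638] [-6.28381714 -0.93021944  3.57210362] 0.0002611169443097625
side 242 156
```

View pics/m_side.png

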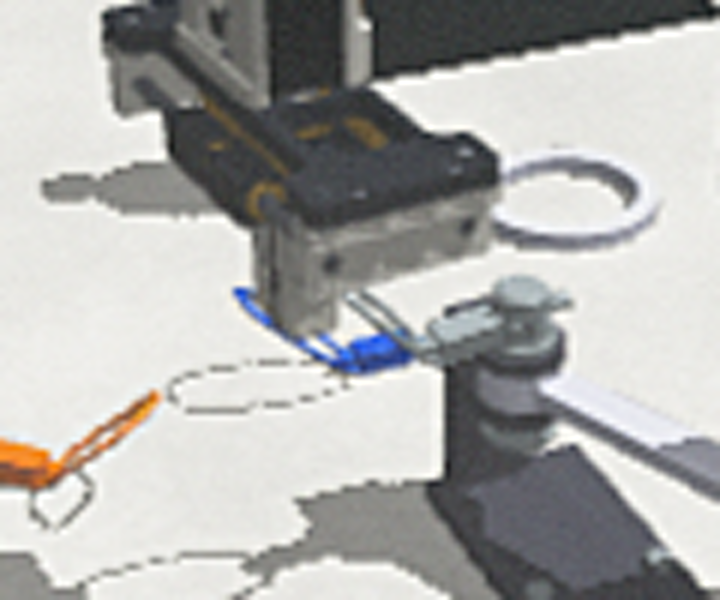

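Request:
apply_moves(commands=[{"grip":1,"slide":[0.008,0,-0.006],"roll":0},{"grip":1,"slide":[0.016,0,-0.01],"roll":0},{"grip":1,"slide":[0.024,0,-0.013],"roll":0}])

```text
time_s: 16.85
tcp_pos: [0.473, 0.0025, 0.1634]
eef_rot: [-180.0, -0.1, 5.9]
contact_force: [-2.4, -1.4, 0.8]
gripper_width: 0.0002
```

Request:
apply_moves(commands=[{"grip":1,"slide":[0.008,0,-0.002],"roll":0},{"grip":1,"slide":[0.016,0,-0.003],"roll":0},{"grip":1,"slide":[0.024,0,-0.003],"roll":0}])

```text
time_s: 17.23
tcp_pos: [0.4967, 0.0049, 0.1658]
eef_rot: [-180.0, -0.0, 5.9]
contact_force: [-0.4, -0.4, -0.2]
gripper_width: -0.0
```

```bash
python3 - <<'E'
from h import *
s=get_state();print(s['tcp_pos'],s['eef_rot'],s['contact_force'],s['gripper_width'])
for n in ['side']:
    p,d=cap(n)
    u,v=proj(n,[.52,.012,.14]).astype(int); print(n,u-60,v-50)
    cv2.imwrite('pics/n_%s.png'%n,cv2.resize(cv2.cvtColor(p,cv2.COLOR_RGB2BGR)[v-50:v+50,u-60:u+60],None,fx=6,fy=6,interpolation=cv2.INTER_CUBIC))
E
```

```text
[0.49674372 0.00489943 0.16578163] [-1.79997306e+02 -1.81697987e-02  5.92306943e+00] [-0.40062763 -0.42805704 -0.22660948] -9.183091489322476e-06
side 257 153
```

View pics/n_side.png

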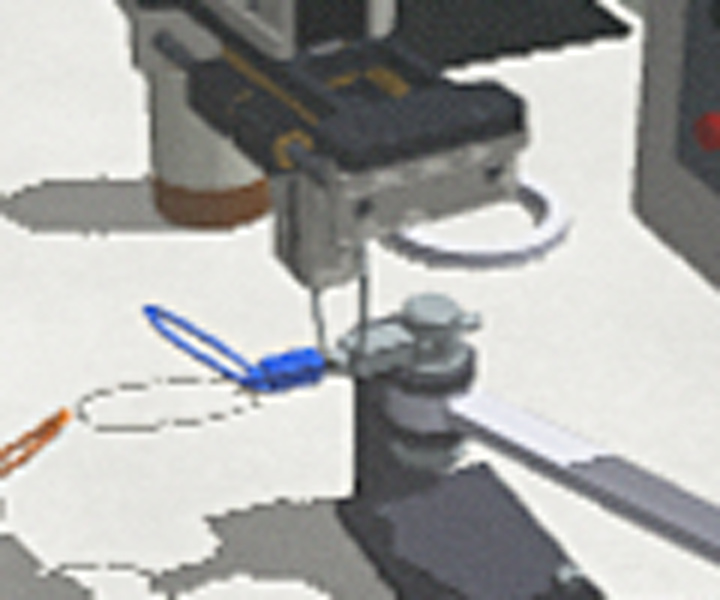

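Request:
apply_moves(commands=[{"grip":1,"slide":[0.008,0,0.001],"roll":0},{"grip":1,"slide":[0.016,0,0.003],"roll":0},{"grip":1,"slide":[0.024,0,0.006],"roll":0},{"grip":1,"slide":[0.032,0,0.009],"roll":0}])

```text
time_s: 17.77
tcp_pos: [0.5285, 0.0082, 0.1565]
eef_rot: [-180.0, -0.0, 5.9]
contact_force: [-0.6, 0.5, -0.6]
gripper_width: 0.0003
```

```bash
python3 - <<'E'
from h import *
s=get_state();print(s['tcp_pos'],s['eef_rot'],s['contact_force'],s['gripper_width'])
for n in ['side']:
    p,d=cap(n)
    u,v=proj(n,[.52,.012,.14]).astype(int); print(n,u-60,v-50)
    cv2.imwrite('pics/o_%s.png'%n,cv2.resize(cv2.cvtColor(p,cv2.COLOR_RGB2BGR)[v-50:v+50,u-60:u+60],None,fx=6,fy=6,interpolation=cv2.INTER_CUBIC))
E
```

```text
[0.52847682 0.00815999 0.15646488] [-1.79999701e+02 -4.79027716e-03  5.92249779e+00] [-0.59825929  0.49218646 -0.59006333] 0.0003337616306754574
side 257 153
```

View pics/o_side.png

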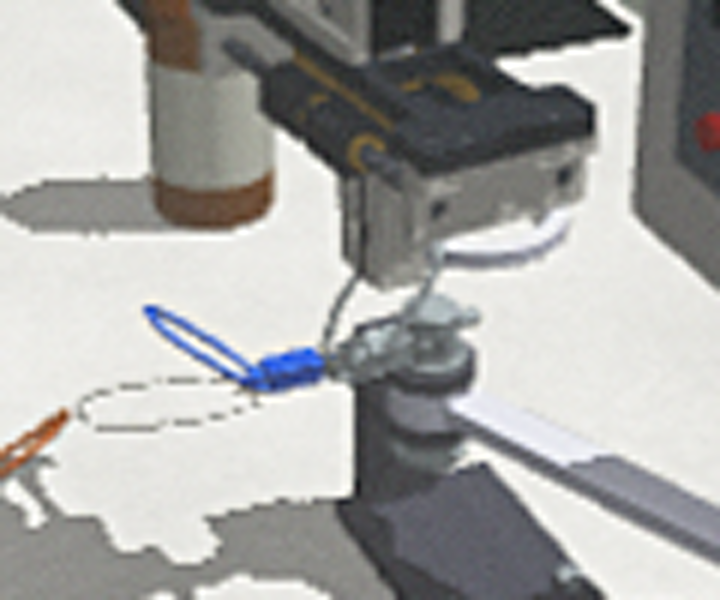

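Request:
apply_moves(commands=[{"grip":1,"slide":[0.006,0,0.002],"roll":0},{"grip":1,"slide":[0.012,0,0.004],"roll":0}])

```text
time_s: 18.08
tcp_pos: [0.5401, 0.0093, 0.1527]
eef_rot: [-180.0, -0.0, 5.9]
contact_force: [-0.3, 1.0, -0.0]
gripper_width: 0.0003
```

```bash
python3 - <<'E'
from h import *
s=get_state();print(s['tcp_pos'],s['eef_rot'],s['contact_force'],s['gripper_width'])
for n in ['side']:
    p,d=cap(n)
    u,v=proj(n,[.52,.012,.14]).astype(int); print(n,u-60,v-50)
    cv2.imwrite('pics/q_%s.png'%n,cv2.resize(cv2.cvtColor(p,cv2.COLOR_RGB2BGR)[v-50:v+50,u-60:u+60],None,fx=6,fy=6,interpolation=cv2.INTER_CUBIC))
E
```

```text
[0.54012815 0.00933897 0.15268881] [-1.79999373e+02 -7.35907513e-03  5.92193505e+00] [-0.30724541  1.04912748 -0.04895276] 0.0003469631018973836
side 257 153
```

View pics/q_side.png

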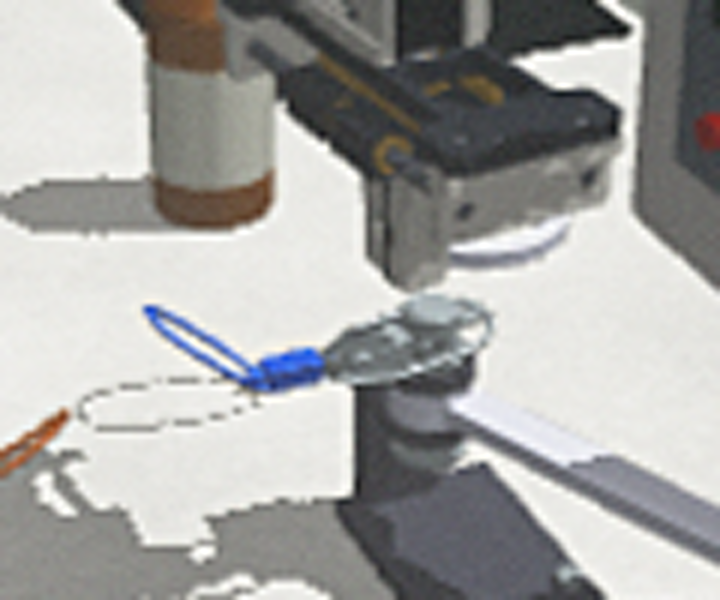

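Snapped shut round the clevis pin. Retreat up and back, then check.

Request:
apply_moves(commands=[{"grip":1,"slide":[0,0,-0.04],"roll":0},{"grip":1,"slide":[-0.03,0,-0.09],"roll":0},{"grip":1,"slide":[-0.08,0,-0.12],"roll":0},{"grip":1,"slide":[-0.14,0,-0.12],"roll":0},{"grip":1,"slide":[-0.16,0,-0.12],"roll":0}])

```text
time_s: 18.75
tcp_pos: [0.3782, -0.0078, 0.2734]
eef_rot: [-179.9, -0.1, 5.9]
contact_force: [1.0, -0.4, 0.9]
gripper_width: 0.0005
```

```bash
python3 - <<'E'
from h import *
s=get_state();print(s['tcp_pos'],s['eef_rot'],s['contact_force'],s['gripper_width'])
for n in ['side','top']:
    p,d=cap(n,n+'9.png')
    u,v=proj(n,[.53,.012,.12]).astype(int); print(n,u-60,v-50)
    cv2.imwrite('pics/r_%s.png'%n,cv2.resize(cv2.cvtColor(p,cv2.COLOR_RGB2BGR)[v-50:v+50,u-60:u+60],None,fx=6,fy=6,interpolation=cv2.INTER_CUBIC))
    for k in ['shaker','syrup','spare_ring']: print(n,k,[w(n,b['position']).round(3).tolist() for b in boxes_of(k,n)][:2])
E
```

```text
[ 0.37818128 -0.00775897  0.2734325 ] [-1.79914369e+02 -1.27674762e-01  5.93748597e+00] [ 1.03217186 -0.36714411  0.91505788] 0.0005026349718619069
side 260 159
side shaker [[0.387, -0.262, 0.106]]
side syrup [[0.574, 0.34, 0.074]]
side spare_ring [[0.709, 0.273, 0.008]]
top 297 164
top shaker [[0.384, -0.256, 0.087]]
top syrup [[0.579, 0.353, 0.141]]
top spare_ring [[0.713, 0.285, 0.012]]
```

View pics/r_side.png

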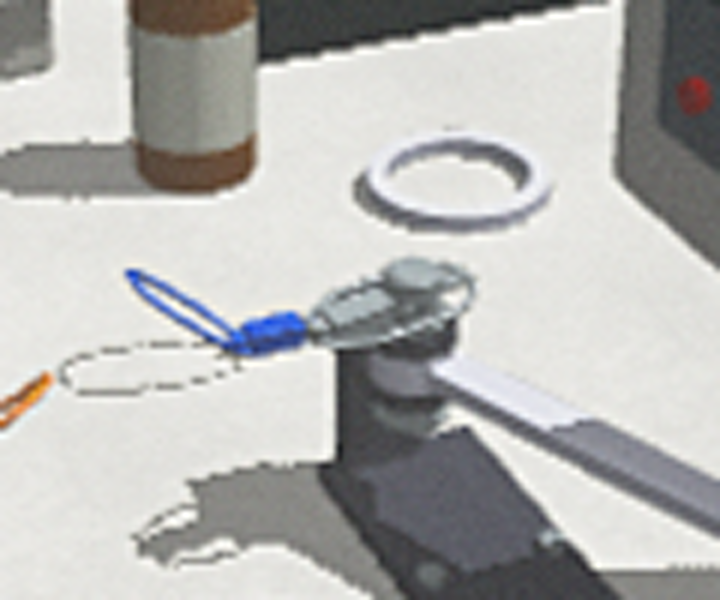

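View pics/r_top.png

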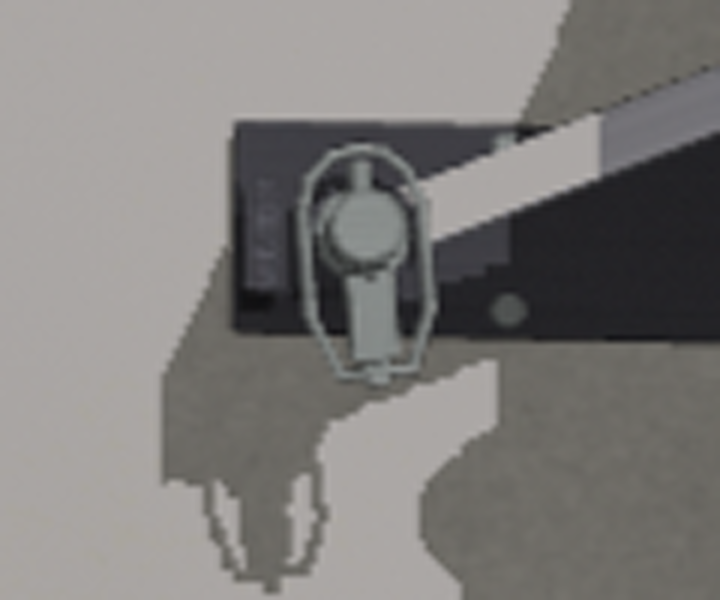

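```bash
python3 - <<'E'
from h import *
p,d=capture('top')
for v in range(186,191): print([px('top',u,v,d[v,u]).round(3).tolist() for u in (354,356,358)])
for z in (.112,.12,.128): print(z,onz('top',356.6,188.1,z),onz('side',260+473/6-.4,159+285/6-.4,z))
print('noses',onz('top',357,164+160/6-.4,.12))
E
```

```text
[[0.601, 0.014, 0.012], [0.602, 0.01, 0.01], [0.602, 0.005, 0.008]]
[[0.6, 0.014, 0.007], [0.599, 0.01, 0.01], [0.599, 0.005, 0.012]]
[[0.582, 0.02, 0.122], [0.582, 0.016, 0.123], [0.582, 0.012, 0.122]]
[[0.58, 0.02, 0.122], [0.58, 0.016, 0.123], [0.581, 0.012, 0.121]]
[[0.592, 0.014, 0.014], [0.593, 0.009, 0.01], [0.593, 0.005, 0.009]]
0.112 [0.58343653 0.01433485 0.112     ] [0.58589132 0.02021854 0.112     ]
0.12 [0.58237761 0.01482004 0.12      ] [0.57969835 0.00842644 0.12      ]
0.128 [0.5813187  0.01530524 0.128     ] [ 0.57350537 -0.00336566  0.128     ]
noses [0.57801175 0.01393816 0.12      ]
```

```bash
python3 -c "
from plant import *
print(close_job())"
```

```text
the job is handed in; nothing more can be done
None
```

The lock pin is through the cross hole with its head home, and its loop is shut round the clevis pin. I handed the job in at about 19 s of the 72 s allowed.

- **Finding the hole:** I gripped the steel pin by its head and touched the side and then the front of the clevis pin to fix its position. I then swept the nose round it under light pressure until it dropped into the hole, somewhere between 24° and 36° to the right.
- **Seating:** With the nose about 5 mm in, I turned the clevis pin back into line and pushed the pin home. Travel from first contact was 37.2 mm against 37 mm expected. The highest force in my readings was about 11 N.
- **Closing the loop:** I let go, then swung the loop over with the shut fingers until it snapped shut.

**Last checks**
- In both camera views the loop closes round the clevis pin. Its end measures about 28 mm beyond the clevis pin's axis at z ≈ 0.122 m, and the nose about 24 mm beyond, both as they should be with the head home.
- The gripper stood clear with no contact force.
- The shaker and the spare ring measured within about 3 mm of where they started. The side view of the syrup bottle read 23 mm lower than before, which I put down to the arm hiding part of it; the top view put the bottle exactly where it was.
- The side camera's first readings of the clevis pin and lock pin were about 4–6 mm off the top camera's in y. The touch on the clevis pin agreed with the top camera, so I used that.

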